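# Seat the cup rinser's cover plate and hold its spring dial at the third click

## Task

Get the cup rinser on the counter ready to flush: press the raised front edge of its slotted cover plate down until the plate sits fully home and level, then grip the bar of the dial beside it and turn it clockwise (seen from above) to the third click, 60 degrees from home, without running on to the fourth. The dial springs back if let go, so finish while still gripping it and holding it at the third click; leave the steel shaker and the black cup lid beside the rinser where they are.

Things in the scene. Friction and masses are not known exactly. Their poses are not given: they have to be found in the camera images.
- rinser: fixed low aluminium cup rinser, 155 mm deep (x), 270 wide (y), 45 high; origin under its centre, on the counter; +x to its back, +y to its left. Left: open square tray (centre y = +57.5 mm), rim 10 mm wide, rim top 45 mm up; a ledge 40 mm up inside carries the cover plate. Right: solid block with the dial (upright axis at x = 0, y = -77.5 mm).
- plate: loose slotted steel cover plate, 129 x 129 x 5 mm, 0.2 kg, 3 mm play all round in the tray; origin: centre of its underside, z its upward normal, -x its front. Its back edge lies on the ledge, its front stands 9 mm too high on a stiff black stud (7 mm radius, 54 mm ahead of its centre). The stud yields at 6 N, a little more at speed, and stays down. Home, the plate is level, top 45 mm up.
- plate_edge (a point): the point to press: on the cover plate's top face, on its middle line, 14.5 mm behind its front edge (nearly above the stud); axes as the plate's
- dial_grip (a point): the point to grip, on the dial's upright axis, 72 mm above the counter, in its black bar. The bar is 50 mm long (this point's x), 14 mm thick (y), and rises from 56 to 84 mm above the counter over a round skirt of 32 mm radius (skirt top 56 mm up); +x points to the end with the pointer line; turns with the dial
- dial (a joint): dial angle, rad: 0 at home (pointer 30 degrees left of the rinser's +x, at the first tick mark), growing clockwise seen from above; end stop 1.745. A click every 0.349 (20 degrees), at each tick mark; third click 1.047. A spring pulls it home with 0.10 to 0.13 N m; the clicks ripple this by 0.07 (stiffest 5 degrees past a click, easiest 5 degrees before one), too weak to hold it when let go
- shaker: bystander: slim steel shaker, 27 mm diameter, 100 mm high, standing right of the rinser; origin at the centre of its underside
- sip_lid: bystander: black round cup lid, 94 mm diameter, 19 mm high, lying left of the rinser; origin at the centre of its underside

How it is judged:
On the way, in this order (a step that is already met when the one before it is completed fails the run):
1. the cover plate is pressed home and level in the tray, with the dial still at home (angle between plate's own z axis and vertical below 0.022 rad and z of plate_edge in the frame of rinser below 0.0472 m and value of joint dial below 0.15 rad), for 0.2 s.
2. the gripped dial is held at the third click (value of joint dial between 0.94 and 1.155 rad and contact force between the fingers and dial above 1.5 N), for 0.3 s.
At the end, for the whole second after the job is handed in: The fingers still hold the dial at the third click (60 degrees, within 6), the cover plate lies home in the tray (level within 1.2 degrees, front edge within 2 mm of flush), and the shaker and the lid are within 30 mm of where they stood (all of step 2 and angle between plate's own z axis and vertical below 0.022 rad and z of plate_edge in the frame of rinser below 0.0472 m and distance of each of shaker, sip_lid from where it was at the start of the episode below 0.03 m); the arm keeps its last pose, push and grip.
It fails at once if the dial is run on towards the fourth click (past 75 degrees) (value of joint dial above 1.31 rad).
It fails at once if the shaker or the lid is displaced by more than 30 mm (distance of any of shaker, sip_lid from where it was at the start of the episode above 0.03 m).
It also fails if it takes over 53 s, if anything falls off the work surface, if the arm or the gripper's body presses on something with over 40 N, if the wrist force passes 120 N, or if a joint passes its speed limit or range.

## Robot

A 6-joint arm with a two-finger parallel gripper is mounted at the origin on a cart in front of the work surface, level with it; the furniture and walls round the work are solid. World frame = base frame: x ahead of the robot, y to its left, z up, the work surface at z = 0. Lengths are in m, angles in rad, forces in N, time in s.
With the tool pointing down it reaches from about 0.425 to 0.95 m from the base axis. Payload 3.5 kg.
Tool frame: the origin (TCP) lies between the finger pads; the fingertips stand 25 mm ahead of it and the grasp point (between the pads) lies 6 mm ahead of it (ctrl.finger_overhang is the distance from the TCP to the fingertips, in m); x points along the fingers, y is the direction in which the jaws open and shut, and the axes are right-handed (so a half turn about x gives the same grasp; the last joint's range is limited). The gripper opens to 85 mm and grips with 20 to 120 N. Pads are 22 mm wide; open, the fingers measure 114 mm over their backs; the gripper's body (76 mm by 85 mm) begins 54 mm behind the grasp point. The pads swing forward as they close: fully open they stand 13 mm farther back than shut.
Start: joints at [1.055, 0.286, 1.577, -0, 1.279, -0.15], TCP at [0.241, 0.63, 0.233] pointing down, gripper open.
Joint ranges: [-2.77, 2.77], [-0.9, 2.22], [0.21, 2.48], [-1.53, 4.67], [0.24, 2.81], [-2.84, 2.84]. Speed limits (rad/s): [2.79, 2.79, 3.14, 3.14, 3.14, 3.14].

## Interface

Orientations are given as a unit quaternion [x, y, z, w].
In Python, from plant import ctrl gives the robot as it stands.
- The arm moves only by the tool play_rows, never from a script. Its argument "targets" is a list of rows, each an object with "delta_pos": the shift along the world's x, y, z normalised to -1 to 1, where 1 is 1000 mm, a list of three; "delta_rot": the turn, a rotation vector about the world's x, y, z normalised to -1 to 1, where 1 is pi rad, a list of three; "claw": the finger opening in mm, from 0 to 85.4. In form: [{"delta_pos": [tx, ty, tz], "delta_rot": [wx, wy, wz], "claw": claw}, ...]. A call has 1 to 20 rows; each row is the pose to reach, as a shift and turn from the pose measured when the call began, turning the shorter way round; what a row does not reach only later rows make up. A row lasts 1/12 s, in which the tool goes at most 41.7 mm and 7.16 degrees, less where a joint would pass 70% of its speed; a pose out of reach is approached as far as the arm can. A call with a number of a shift or a turn outside -1 to 1 is refused whole. A call with a gripper value outside its range is refused whole. The fingers move at their own pace and stop on an object; "newtons" is the grip in N (left out, the last holds). Time passes only in rows, so rows that repeat a pose let the fingers close. It gives the time, the measured TCP pose, the force and the opening at its end, in the units of the state.
- ctrl.get_state(): the state, without advancing time (a new reading comes with each control period).
- ctrl.read_camera(name): name is "scene" or "top" or "wrist"; returns the picture (480x640x3 uint8, blue, green, red); there is no depth.
- ctrl.calibration(name): a dict with "fx", "fy", "cx", "cy" (pixels), "camera_from_world" (4x4, takes a point from world to camera coordinates). Camera axes: x right, y down, z forward; pixel columns grow to the right and rows downward; lengths in m; the calibration is good to about 2 mm. A picture is of the moment at which its call begins: read the wrist's pose just before it. calibration takes no time and is no camera call; for the wrist camera it gives the pose at the moment of the call.
- ctrl.sign_off(): hands the job in, once; it reports no verdict.
The state is a dict: "time": time; "qpos": joint angles; "dq": joint speeds; "joint_efforts": joint torques, N m; "eef_pos": TCP position; "tcp_rot": TCP orientation; "contact_force": force on the tool from outside, world axes, zero at the start; "wrist_torque": the same for the moment, N m; "opening": opening from 0.0 (shut) to 1.0 (fully open).
Only numpy, scipy, OpenCV 4.12 (cv2) and the standard library are available. Lean on these libraries where they do the work, as an engineer would, in place of code of your own. Each camera call takes 0.05 s, during which the arm holds its last target. There are 200 camera calls.

## Working session

There is one attempt and no reset: what is moved stays moved. The work goes in short steps, Python scripts to look and compute and a tool call to move; the robot and the scene stay as the last step left them, time stands still between calls to the robot, and variables do not carry over. Pictures are saved under pics/ and viewed, about 8 in all and at most 12, crops included, and the job is handed in when it is done.

Besides the shell and the picture viewer there is one more tool, called after "Call:" in YAML: its name, and indented under it one key for each argument. play_rows: Moves the arm, as the interface text tells. Its arguments: {"type":"object","properties":{"targets":{"type":"array"},"newtons":{"type":"number"}},"required":["targets"]}

```bash
mkdir -p pics; ls; python3 - <<'E'
from plant import ctrl
import cv2,numpy as np
s=ctrl.get_state(); print(s)
for n in ("top","scene"):
    cv2.imwrite(f"pics/{n}0.png",ctrl.read_camera(n)); c=ctrl.calibration(n); print(n,c['fx'],c['cx'],c['cy'],np.round(c['camera_from_world'],3).tolist())
E
```

```text
pics
{'time': 0.0, 'qpos': array([ 1.05497254e+00,  2.87211917e-01,  1.57818799e+00,  3.12787929e-05,
        1.27860825e+00, -1.49989251e-01]), 'dq': array([-6.89098217e-04,  4.22691672e-04, -8.77222840e-04,  2.00305795e-05,
        8.74869639e-04, -2.06298738e-03]), 'joint_efforts': array([ 2.53840284e-03, -4.05977225e+01, -2.92632312e+01, -5.43109707e-05,
        5.85250804e-03,  9.43038202e-06]), 'eef_pos': array([0.24109637, 0.62976773, 0.23131039]), 'tcp_rot': array([ 0.12782136,  0.69559828, -0.12942869,  0.6950201 ]), 'contact_force': array([-0.1157814 ,  0.10579729,  0.16806041]), 'wrist_torque': array([-0.00037253, -0.01584061, -0.04517004]), 'opening': 0.9976317566405427}
top 477.15653246578603 329.0656880032074 241.01630914760761 [[0.011, -1.0, 0.023, 0.056], [-0.998, -0.013, -0.067, 0.55], [0.067, -0.022, -0.998, 1.065], [0.0, 0.0, 0.0, 1.0]]
scene 452.7495992623725 314.83678111468066 241.1618823070573 [[-0.894, -0.447, 0.014, 0.52], [-0.333, 0.643, -0.69, 0.197], [0.299, -0.621, -0.724, 0.841], [0.0, 0.0, 0.0, 1.0]]
```

View pics/top0.png

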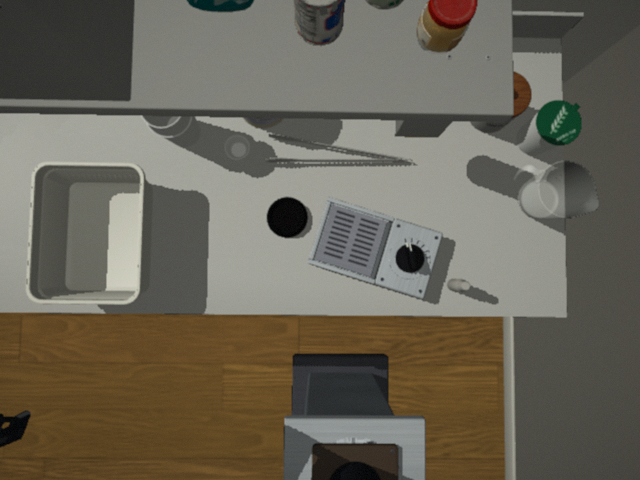

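View pics/scene0.png

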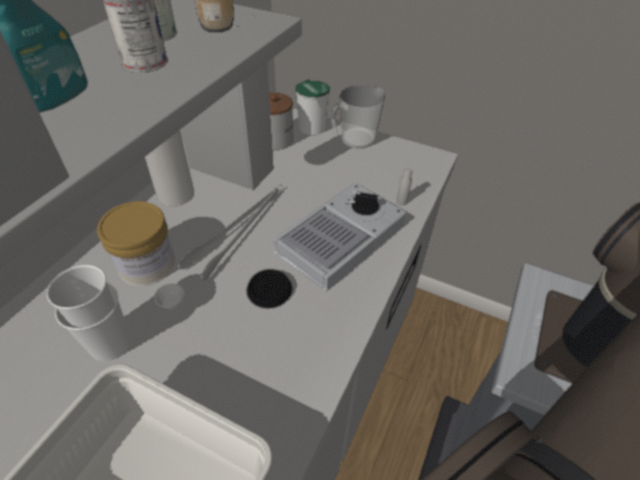

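The top view shows the rinser with corners near (330,201), (442,236), (430,298) and (310,262). The dial is at about (410,258), the lid at (288,217) and the shaker at (458,285). The shelf lies above row 115.

```bash
python3 - <<'E'
import cv2
im=cv2.imread("pics/top0.png")[185:310,300:475]
cv2.imwrite("pics/crop.png",cv2.resize(im,None,fx=4.5,fy=4.5,interpolation=cv2.INTER_CUBIC))
E
```

```text
(no output)
```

View pics/crop.png

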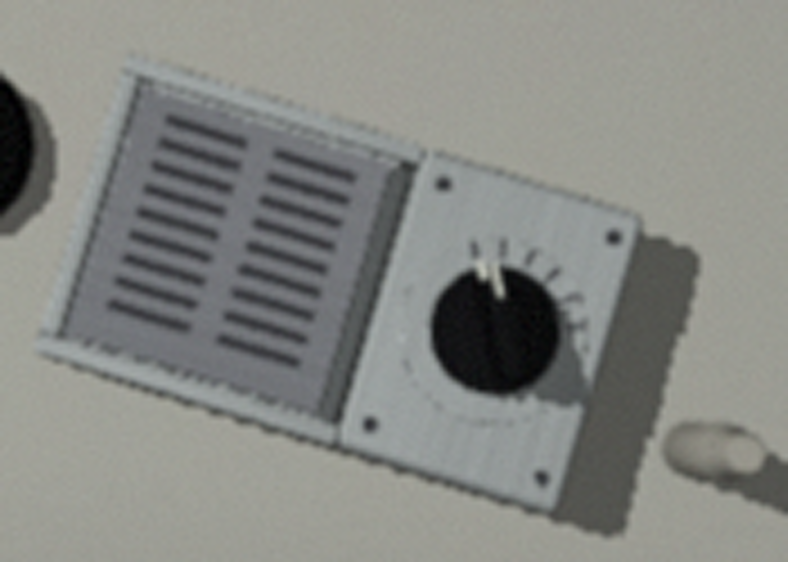

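In the crop, the rim corners are BL (130,62), BR (638,215), FR (553,508) and FL (40,345). The skirt centre is near (497,330), and the pointer points back toward (487,272).

```bash
cat > h.py <<'E'
import numpy as np,cv2
from plant import ctrl
from scipy.spatial.transform import Rotation as R
from scipy.optimize import least_squares
def proj(c,P):
    T=np.array(c['camera_from_world']); q=np.atleast_2d(P)@T[:3,:3].T+T[:3,3]
    return np.c_[c['fx']*q[:,0]/q[:,2]+c['cx'],c['fy']*q[:,1]/q[:,2]+c['cy']]
def W(p,P):  # rinser->world, p=[x,y,yaw]
    P=np.atleast_2d(P); return P@R.from_euler('z',p[2]).as_matrix().T+[p[0],p[1],0]
def back(c,uv,z):
    T=np.array(c['camera_from_world']); d=T[:3,:3].T@[(uv[0]-c['cx'])/c['fx'],(uv[1]-c['cy'])/c['fy'],1]; o=-T[:3,:3].T@T[:3,3]
    return o+d*(z-o[2])/d[2]
E
python3 - <<'E'
from h import *
c=ctrl.calibration('top')
px=np.array([[130,62],[638,215],[553,508],[40,345]]); uv=(px+.5)/4.5-.5+[300,185]
M=np.array([[.0775,.135,.045],[.0775,-.135,.045],[-.0775,-.135,.045],[-.0775,.135,.045]])
r=least_squares(lambda p:(proj(c,W(p,M))-uv).ravel(),[.5,0,0]); p=r.x
print(p,np.degrees(p[2]),r.fun.round(2))
print('dial',W(p,[0,-.0775,.072]),'edge',W(p,[-.05,.0575,.054]))
f=lambda u:(proj(c,u)-[300,185]+.5)*4.5-.5
print(f(W(p,[0,-.0775,.056])))
print('lid',back(c,(288,217),.019),'shaker base/top',back(c,(450,284),.1),back(c,(467,285.5),0))
s=ctrl.calibration('scene'); print('scene corners',proj(s,W(p,M)))
E
```

```text
[ 0.53553951 -0.03935431 -0.28846877] -16.52804276745386 [-1.11 -2.39  1.88 -0.45  1.18  1.39 -1.91  1.34]
dial [[ 0.51349196 -0.11365206  0.072     ]] edge [[0.50396334 0.02999405 0.054     ]]
[[495.29474344 327.52775886]]
lid [0.6030879  0.15638247 0.019     ] shaker base/top [ 0.45725858 -0.1900083   0.1       ] [ 0.45220621 -0.25712402  0.        ]
scene corners [[272.49664335 238.2631405 ]
 [353.85832796 180.48251189]
 [406.53252609 210.55430896]
 [326.7648189  277.676291  ]]
```

```bash
python3 - <<'E'
from h import *
s=ctrl.get_state(); r=R.from_quat(s['tcp_rot']); M=r.as_matrix()
print(M.round(3), 'jaw heading',np.degrees(np.arctan2(M[1,1],M[0,1])))
# level target: tool x down, jaw heading along h
def tgt(h):
    y=np.array([np.cos(h),np.sin(h),0]); x=np.array([0,0,-1.]); return R.from_matrix(np.c_[x,y,np.cross(x,y)])
for h in (73.5,-106.5,103.5,-76.5):
    print(h,((tgt(np.radians(h))*r.inv()).as_rotvec()/np.pi).round(4))
c=ctrl.calibration('wrist'); T=np.array(c['camera_from_world']); print('cam in tcp',r.inv().apply(-T[:3,:3].T@T[:3,3]-s['eef_pos']), c['fx'], 'view dir',(r.inv().apply(T[2,:3])).round(3))
E
```

```text
[[-0.001  0.358  0.934]
 [-0.002  0.934 -0.358]
 [-1.    -0.002 -0.   ]] jaw heading 69.03915390972483
73.5 [ 0.0006 -0.0003  0.0248]
-106.5 [-5.000e-04 -9.000e-04 -9.752e-01]
103.5 [ 7.000e-04 -1.000e-04  1.914e-01]
-76.5 [-2.000e-04 -9.000e-04 -8.086e-01]
cam in tcp [-1.41735900e-01  2.11128226e-05 -7.10306458e-02] 406.6809307655781 view dir [0.959 0.    0.282]
```

Call:
play_rows:
  targets:
    - {"delta_pos":[0,0,0.04],"delta_rot":[0,0,0],"claw":0}
    - {"delta_pos":[0,0,0.08],"delta_rot":[0,0,0],"claw":0}
    - {"delta_pos":[0.24,-0.65,0.08],"delta_rot":[0.0006,-0.0003,0.0248],"claw":0}
    - {"delta_pos":[0.24,-0.65,0.08],"delta_rot":[0.0006,-0.0003,0.0248],"claw":0}
    - {"delta_pos":[0.24,-0.65,0.08],"delta_rot":[0.0006,-0.0003,0.0248],"claw":0}
    - {"delta_pos":[0.24,-0.65,0.08],"delta_rot":[0.0006,-0.0003,0.0248],"claw":0}
    - {"delta_pos":[0.24,-0.65,0.08],"delta_rot":[0.0006,-0.0003,0.0248],"claw":0}
    - {"delta_pos":[0.24,-0.65,0.08],"delta_rot":[0.0006,-0.0003,0.0248],"claw":0}
    - {"delta_pos":[0.24,-0.65,0.08],"delta_rot":[0.0006,-0.0003,0.0248],"claw":0}
    - {"delta_pos":[0.24,-0.65,0.08],"delta_rot":[0.0006,-0.0003,0.0248],"claw":0}
    - {"delta_pos":[0.24,-0.65,0.08],"delta_rot":[0.0006,-0.0003,0.0248],"claw":0}
    - {"delta_pos":[0.24,-0.65,0.08],"delta_rot":[0.0006,-0.0003,0.0248],"claw":0}
    - {"delta_pos":[0.24,-0.65,0.08],"delta_rot":[0.0006,-0.0003,0.0248],"claw":0}
    - {"delta_pos":[0.24,-0.65,0.08],"delta_rot":[0.0006,-0.0003,0.0248],"claw":0}
    - {"delta_pos":[0.24,-0.65,0.08],"delta_rot":[0.0006,-0.0003,0.0248],"claw":0}
    - {"delta_pos":[0.24,-0.65,0.08],"delta_rot":[0.0006,-0.0003,0.0248],"claw":0}
    - {"delta_pos":[0.24,-0.65,0.08],"delta_rot":[0.0006,-0.0003,0.0248],"claw":0}
    - {"delta_pos":[0.24,-0.65,0.08],"delta_rot":[0.0006,-0.0003,0.0248],"claw":0}
    - {"delta_pos":[0.24,-0.65,0.08],"delta_rot":[0.0006,-0.0003,0.0248],"claw":0}
    - {"delta_pos":[0.24,-0.65,0.08],"delta_rot":[0.0006,-0.0003,0.0248],"claw":0}

```text
time: 1.77
eef_pos: [0.4819, -0.0244, 0.3106]
tcp_rot: [0.103, 0.7, -0.104, 0.699]
contact_force: [-0.2, 0.5, -0.1]
opening: 0.003
```

```bash
python3 - <<'E'
from h import *
import json
s=ctrl.get_state(); print(s['time'],s['eef_pos'],s['tcp_rot'],s['qpos'])
c=ctrl.calibration('wrist'); json.dump({k:np.array(v).tolist() for k,v in c.items()},open('w1.json','w'))
im=ctrl.read_camera('wrist'); cv2.imwrite('pics/w1.png',im)
p=[.5355,-.0394,-.2885]
for n,P in dict(corn=[[.0775,.135,.045],[.0775,-.135,.045],[-.0775,-.135,.045],[-.0775,.135,.045]],edge=[[-.05,.0575,.054]],dial=[[0,-.0775,.084]]).items(): print(n,proj(c,W(p,P)).round(0).tolist())
E
```

```text
1.7667 [ 0.48189771 -0.02438407  0.31064928] [ 0.10291091  0.69982534 -0.10398606  0.69917147] [-2.60376140e-01 -2.02145319e-01  1.94039375e+00 -1.63818824e-03
  1.40409093e+00 -1.53724948e+00]
corn [[444.0, 312.0], [199.0, 313.0], [185.0, 171.0], [456.0, 170.0]]
edge [[379.0, 200.0]]
dial [[240.0, 258.0]]
```

View pics/w1.png

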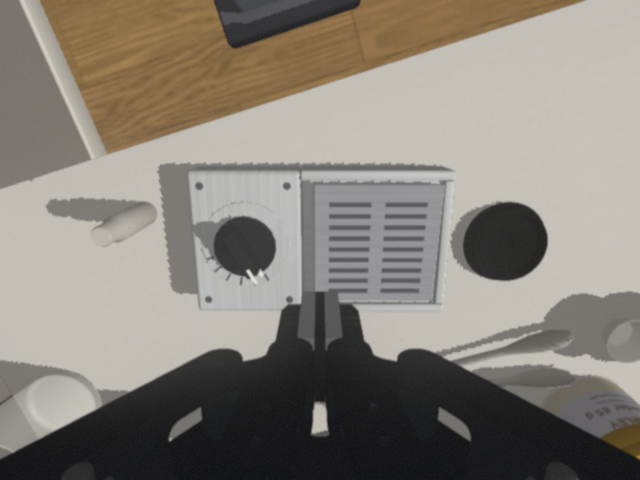

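The wrist view shows the plate with its centre strip at column 380 and its front edge at row 183. The dial top is near (243,247), the shaker base near (148,213) and the lid near (505,241). The predicted corners agree within about 3 px.

```bash
python3 - <<'E'
from h import *
import json
c=json.load(open('w1.json')); t=ctrl.calibration('top')
M=np.array([[.0775,.135,.045],[.0775,-.135,.045],[-.0775,-.135,.045],[-.0775,.135,.045]])
uw=np.array([[443,310],[199,310],[190,170],[455,170]])
ut=(np.array([[130,62],[638,215],[553,508],[40,345]])+.5)/4.5-.5+[300,185]
for f in (lambda p:(proj(c,W(p,M))-uw).ravel(), lambda p:np.r_[(proj(c,W(p,M))-uw).ravel(),(proj(t,W(p,M))-ut).ravel()]):
    r=least_squares(f,[.5355,-.0394,-.2885]); p=r.x; print(p,np.degrees(p[2]),r.fun.round(1))
    print('edge',W(p,[-.05,.0575,.054]),'dial',W(p,[0,-.0775,.072]),'proj dial skirt',proj(c,W(p,[0,-.0775,.056])))
print('shaker',back(c,(145,213),0.0),back(c,(103,234),.1)); print(ctrl.finger_overhang)
s=ctrl.get_state(); print(s['eef_pos'],s['contact_force'])
E
```

```text
[ 0.53437665 -0.0381984  -0.29516684] -16.911814391409745 [ 1.1  1.5 -0.   0.9 -3.7 -0.9  2.8 -0.3]
edge [[0.50326569 0.03135991 0.054     ]] dial [[ 0.51183194 -0.1123468   0.072     ]] proj dial skirt [[245.94178219 246.89603899]]
[ 0.53459853 -0.03841435 -0.29388618] -16.838437521008906 [ 1.   1.6 -0.   1.2 -3.9 -0.4  2.6 -0.2 -1.3 -2.2  1.5  0.3  0.5  2.1
 -2.4  1.4]
edge [[0.50339852 0.03110406 0.054     ]] dial [[ 0.5121488  -0.11259157  0.072     ]] proj dial skirt [[245.82086313 247.24497465]]
shaker [ 0.45429793 -0.22414852  0.        ] [ 0.4523306 -0.2195056  0.1      ]
0.025
[ 0.4812525  -0.02224597  0.31062168] [ 0.3160968  -0.12080974 -0.95105623]
```

Call:
play_rows:
  targets:
    - {"delta_pos":[0.0225,0.0533,-0.03],"delta_rot":[0,0,0],"claw":0}
    - {"delta_pos":[0.0225,0.0533,-0.07],"delta_rot":[0,0,0],"claw":0}
    - {"delta_pos":[0.0225,0.0533,-0.11],"delta_rot":[0,0,0],"claw":0}
    - {"delta_pos":[0.0225,0.0533,-0.15],"delta_rot":[0,0,0],"claw":0}
    - {"delta_pos":[0.0225,0.0533,-0.18],"delta_rot":[0,0,0],"claw":0}
    - {"delta_pos":[0.0225,0.0533,-0.2],"delta_rot":[0,0,0],"claw":0}
    - {"delta_pos":[0.0225,0.0533,-0.21],"delta_rot":[0,0,0],"claw":0}
    - {"delta_pos":[0.0225,0.0533,-0.215],"delta_rot":[0,0,0],"claw":0}
    - {"delta_pos":[0.0225,0.0533,-0.215],"delta_rot":[0,0,0],"claw":0}
    - {"delta_pos":[0.0225,0.0533,-0.215],"delta_rot":[0,0,0],"claw":0}

```text
time: 2.65
eef_pos: [0.505, 0.0313, 0.0974]
tcp_rot: [0.103, 0.699, -0.103, 0.7]
contact_force: [0.6, 0.8, -0.1]
opening: 0.001
```

```bash
python3 - <<'E'
from h import *
s=ctrl.get_state(); print(s['time'],s['eef_pos'],s['contact_force'])
cv2.imwrite('pics/w2.png',ctrl.read_camera('wrist'))
E
```

```text
2.65 [0.50498499 0.03125261 0.09736937] [ 0.57993156  0.79364752 -0.05890456]
```

View pics/w2.png

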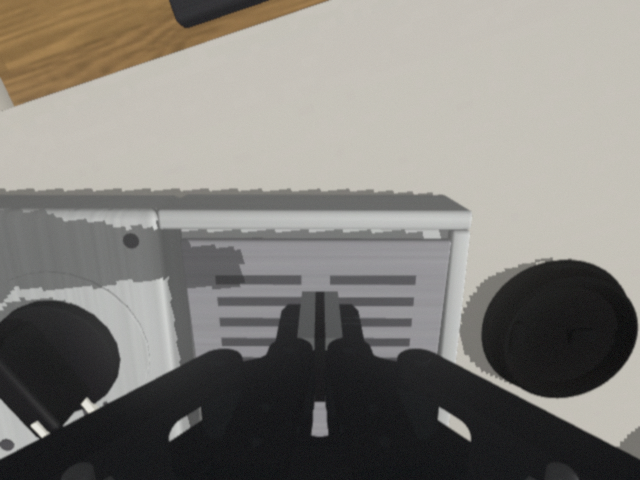

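The tips are centred on the plate (column 320, plate middle about 316). The plate's front edge is at row 238. I'll check where the tips will land.

```bash
python3 - <<'E'
from h import *
c=ctrl.calibration('wrist'); s=ctrl.get_state(); e=s['eef_pos']; print(e)
f=back(c,(316,238),.0535); u=np.array([np.cos(-.294),np.sin(-.294)])
print('front edge mid',f,'behind edge (m):',(e[:2]-f[:2])@u,'lateral',(e[:2]-f[:2])@[-u[1],u[0]])
E
```

```text
[0.50532863 0.03108424 0.09781284]
front edge mid [0.48896639 0.03433596 0.0535    ] behind edge (m): 0.016602472662613273 lateral 0.0016293106274012264
```

Call:
play_rows:
  targets:
    - {"delta_pos":[-0.002,-0.001,-0.006],"delta_rot":[0,0,0],"claw":0}
    - {"delta_pos":[-0.002,-0.001,-0.012],"delta_rot":[0,0,0],"claw":0}
    - {"delta_pos":[-0.002,-0.001,-0.016],"delta_rot":[0,0,0],"claw":0}
    - {"delta_pos":[-0.002,-0.001,-0.018],"delta_rot":[0,0,0],"claw":0}
    - {"delta_pos":[-0.002,-0.001,-0.0195],"delta_rot":[0,0,0],"claw":0}
    - {"delta_pos":[-0.002,-0.001,-0.021],"delta_rot":[0,0,0],"claw":0}
    - {"delta_pos":[-0.002,-0.001,-0.0225],"delta_rot":[0,0,0],"claw":0}
    - {"delta_pos":[-0.002,-0.001,-0.024],"delta_rot":[0,0,0],"claw":0}
    - {"delta_pos":[-0.002,-0.001,-0.025],"delta_rot":[0,0,0],"claw":0}
    - {"delta_pos":[-0.002,-0.001,-0.025],"delta_rot":[0,0,0],"claw":0}

```text
time: 3.53
eef_pos: [0.5032, 0.0301, 0.0726]
tcp_rot: [0.103, 0.699, -0.103, 0.7]
contact_force: [0.3, -0.1, 0.4]
opening: -0.002
```

Call:
play_rows:
  targets:
    - {"delta_pos":[0,0,-0.0015],"delta_rot":[0,0,0],"claw":0}
    - {"delta_pos":[0,0,-0.003],"delta_rot":[0,0,0],"claw":0}
    - {"delta_pos":[0,0,-0.004],"delta_rot":[0,0,0],"claw":0}
    - {"delta_pos":[0,0,-0.004],"delta_rot":[0,0,0],"claw":0}

```text
time: 3.87
eef_pos: [0.503, 0.0301, 0.0683]
tcp_rot: [0.103, 0.699, -0.103, 0.7]
contact_force: [-0.3, -0.2, -0.7]
opening: 0.002
```

```bash
python3 - <<'E'
from h import *
s=ctrl.get_state(); print(s['time'],s['eef_pos'],s['contact_force'])
a=ctrl.read_camera('wrist'); b=ctrl.read_camera('scene')
cv2.imwrite('pics/w3.png',np.hstack([a[150:420,120:520],cv2.resize(b[160:300,220:420],(400,270),interpolation=cv2.INTER_CUBIC)]))
E
```

```text
3.8667 [0.5029912  0.03013203 0.06827083] [-0.31283043 -0.20529222 -0.69296183]
```

View pics/w3.png

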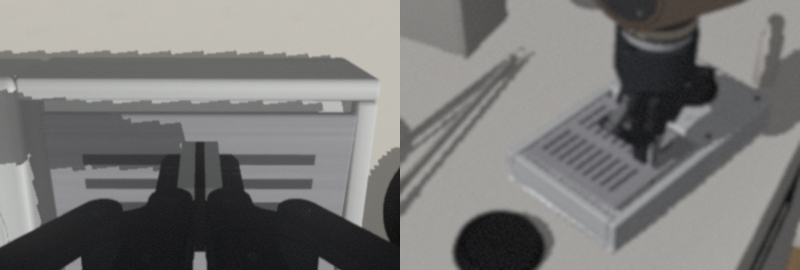

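Call:
play_rows:
  targets:
    - {"delta_pos":[0,0,-0.001],"delta_rot":[0,0,0],"claw":0}
    - {"delta_pos":[0,0,-0.002],"delta_rot":[0,0,0],"claw":0}
    - {"delta_pos":[0,0,-0.002],"delta_rot":[0,0,0],"claw":0}

```text
time: 4.22
eef_pos: [0.503, 0.0301, 0.0663]
tcp_rot: [0.103, 0.699, -0.103, 0.7]
contact_force: [0.6, 1.0, -0.2]
opening: -0.001
```

Call:
play_rows:
  targets:
    - {"delta_pos":[0,0,-0.001],"delta_rot":[0,0,0],"claw":0}
    - {"delta_pos":[0,0,-0.002],"delta_rot":[0,0,0],"claw":0}
    - {"delta_pos":[0,0,-0.002],"delta_rot":[0,0,0],"claw":0}

```text
time: 4.47
eef_pos: [0.5028, 0.0302, 0.064]
tcp_rot: [0.103, 0.699, -0.103, 0.7]
contact_force: [0.6, -0.1, -0.1]
opening: -0.003
```

```bash
python3 - <<'E'
from h import *
c=ctrl.calibration('wrist'); s=ctrl.get_state(); e=s['eef_pos']; r=R.from_quat(s['tcp_rot'])
print(e,s['contact_force'])
for d in (0,.006,.012,.018,.025): print(d,proj(c,e+r.apply([d,0,0])),proj(c,e+r.apply([d,.0,-.011])),proj(c,e+r.apply([d,.0145,-.011])))
a=ctrl.read_camera('wrist'); cv2.imwrite('pics/w4.png',cv2.resize(a[200:380,200:440],None,fx=3.3,fy=3.3,interpolation=cv2.INTER_CUBIC))
E
```

```text
[0.50280895 0.03018155 0.064005  ] [ 0.63974834 -0.10344624 -0.12777881]
0 [[319.44628812 312.07675325]] [[319.45944945 285.50438443]] [[358.01579394 285.52040268]]
0.006 [[319.44610533 305.21329842]] [[319.45878572 279.47036483]] [[356.61672147 279.48586351]]
0.012 [[319.4459351  298.82138146]] [[319.45816846 273.85872846]] [[355.31558354 273.87373978]]
0.018 [[319.44577617 292.8540223 ]] [[319.45759295 268.62662465]] [[354.10244481 268.64117798]]
0.025 [[319.4456036  286.37437032]] [[319.45696884 262.95277254]] [[352.78687946 262.96682529]]
```

View pics/w4.png

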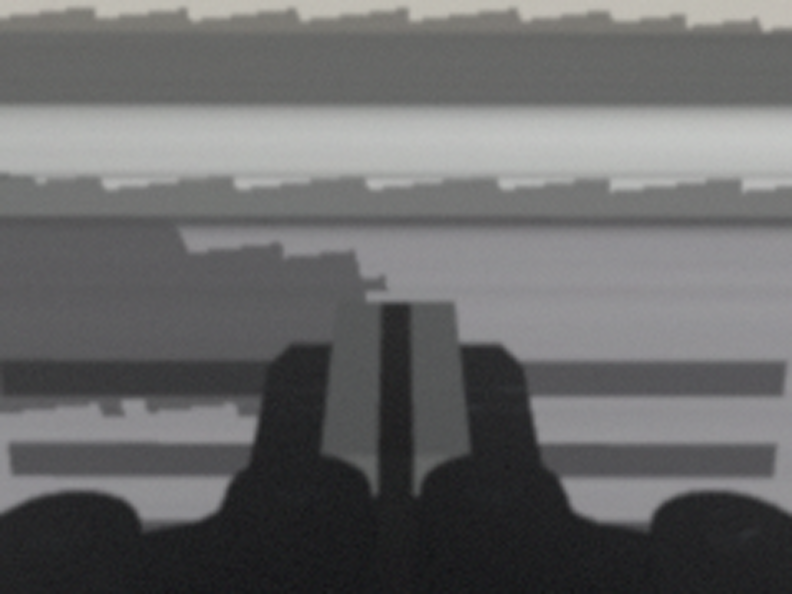

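The tips (row about 292) and their shadow (row about 286) have nearly met, so contact is close. The effective overhang is evidently shorter than 25 mm when shut.

Call:
play_rows:
  targets:
    - {"delta_pos":[0,0,-0.001],"delta_rot":[0,0,0],"claw":0}
    - {"delta_pos":[0,0,-0.002],"delta_rot":[0,0,0],"claw":0}
    - {"delta_pos":[0,0,-0.002],"delta_rot":[0,0,0],"claw":0}

```text
time: 4.77
eef_pos: [0.5027, 0.0302, 0.0619]
tcp_rot: [0.103, 0.699, -0.103, 0.7]
contact_force: [-0.2, 1.1, 0.1]
opening: -0.002
```

Call:
play_rows:
  targets:
    - {"delta_pos":[0,0,-0.001],"delta_rot":[0,0,0],"claw":0}
    - {"delta_pos":[0,0,-0.002],"delta_rot":[0,0,0],"claw":0}
    - {"delta_pos":[0,0,-0.002],"delta_rot":[0,0,0],"claw":0}

```text
time: 5.02
eef_pos: [0.5025, 0.0302, 0.0596]
tcp_rot: [0.103, 0.7, -0.103, 0.7]
contact_force: [0.0, -0.1, -1.0]
opening: -0.003
```

Call:
play_rows:
  targets:
    - {"delta_pos":[0,0,-0.001],"delta_rot":[0,0,0],"claw":0}
    - {"delta_pos":[0,0,-0.002],"delta_rot":[0,0,0],"claw":0}
    - {"delta_pos":[0,0,-0.002],"delta_rot":[0,0,0],"claw":0}

```text
time: 5.27
eef_pos: [0.5023, 0.0302, 0.0573]
tcp_rot: [0.103, 0.7, -0.103, 0.699]
contact_force: [0.3, 0.0, 0.3]
opening: 0.002
```

Call:
play_rows:
  targets:
    - {"delta_pos":[0,0,-0.001],"delta_rot":[0,0,0],"claw":0}
    - {"delta_pos":[0,0,-0.002],"delta_rot":[0,0,0],"claw":0}
    - {"delta_pos":[0,0,-0.002],"delta_rot":[0,0,0],"claw":0}

```text
time: 5.52
eef_pos: [0.5024, 0.0302, 0.0554]
tcp_rot: [0.103, 0.7, -0.103, 0.699]
contact_force: [-0.3, 0.4, 1.0]
opening: -0.002
```

```bash
python3 - <<'E'
from h import *
s=ctrl.get_state(); print(s['eef_pos'],s['contact_force'],s['wrist_torque'])
a=ctrl.read_camera('wrist'); b=ctrl.read_camera('scene')
cv2.imwrite('pics/w5.png',np.hstack([cv2.resize(a[220:340,220:420],(400,240)),cv2.resize(b[180:260,260:390],(390,240),interpolation=cv2.INTER_CUBIC)]))
c=ctrl.calibration('scene'); e=s['eef_pos']; p=[.5346,-.0384,-.294]
tp=lambda P:(proj(c,P)-[260,180])*3+[400,0]
print('tcp',tp(e),'tip25',tp(e-[0,0,.025]),'tip10',tp(e-[0,0,.01]),'edge home',tp(W(p,[-.05,.0575,.045])),'edge raised',tp(W(p,[-.05,.0575,.054])))
E
```

```text
[0.5023735  0.03024214 0.0554433 ] [-0.33639263  0.43141208  1.02217017] [-0.00799026  0.06001699 -0.03495887]
tcp [[648.58480887 199.292413  ]] tip25 [[646.47805082 223.6238503 ]] tip10 [[647.73236387 209.13749797]] edge home [[645.81014764 209.89807751]] edge raised [[646.56325936 201.05048375]]
```

View pics/w5.png

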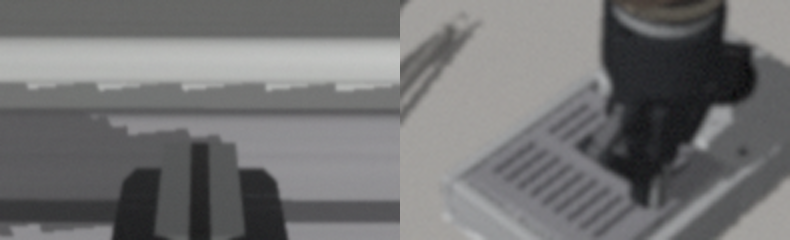

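The tips look to be at or just above the plate surface (scene composite around (650,205)), so the true tip is about 20 mm shorter than nominal. Continuing down.

Call:
play_rows:
  targets:
    - {"delta_pos":[0,0,-0.001],"delta_rot":[0,0,0],"claw":0}
    - {"delta_pos":[0,0,-0.002],"delta_rot":[0,0,0],"claw":0}
    - {"delta_pos":[0,0,-0.002],"delta_rot":[0,0,0],"claw":0}

```text
time: 5.87
eef_pos: [0.5024, 0.0302, 0.0537]
tcp_rot: [0.103, 0.7, -0.103, 0.699]
contact_force: [-1.8, 0.5, 4.3]
opening: -0.001
```

Call:
play_rows:
  targets:
    - {"delta_pos":[0,0,-0.001],"delta_rot":[0,0,0],"claw":0}
    - {"delta_pos":[0,0,-0.002],"delta_rot":[0,0,0],"claw":0}
    - {"delta_pos":[0,0,-0.002],"delta_rot":[0,0,0],"claw":0}

```text
time: 6.12
eef_pos: [0.5023, 0.0302, 0.0518]
tcp_rot: [0.103, 0.7, -0.103, 0.699]
contact_force: [-2.5, 1.1, 3.8]
opening: -0.002
```

Call:
play_rows:
  targets:
    - {"delta_pos":[0,0,-0.001],"delta_rot":[0,0,0],"claw":0}
    - {"delta_pos":[0,0,-0.002],"delta_rot":[0,0,0],"claw":0}
    - {"delta_pos":[0,0,-0.003],"delta_rot":[0,0,0],"claw":0}
    - {"delta_pos":[0,0,-0.003],"delta_rot":[0,0,0],"claw":0}

```text
time: 6.45
eef_pos: [0.5022, 0.0303, 0.0488]
tcp_rot: [0.103, 0.7, -0.103, 0.699]
contact_force: [-1.8, 0.8, 4.4]
opening: -0.001
```

Call:
play_rows:
  targets:
    - {"delta_pos":[0,0,-0.001],"delta_rot":[0,0,0],"claw":0}
    - {"delta_pos":[0,0,-0.002],"delta_rot":[0,0,0],"claw":0}
    - {"delta_pos":[0,0,-0.003],"delta_rot":[0,0,0],"claw":0}
    - {"delta_pos":[0,0,-0.003],"delta_rot":[0,0,0],"claw":0}

```text
time: 6.78
eef_pos: [0.5021, 0.0303, 0.0464]
tcp_rot: [0.103, 0.7, -0.103, 0.699]
contact_force: [-5.1, 0.8, 8.4]
opening: -0.003
```

Call:
play_rows:
  targets:
    - {"delta_pos":[0,0,-0.001],"delta_rot":[0,0,0],"claw":0}
    - {"delta_pos":[0,0,-0.002],"delta_rot":[0,0,0],"claw":0}
    - {"delta_pos":[0,0,-0.002],"delta_rot":[0,0,0],"claw":0}

```text
time: 7.03
eef_pos: [0.5022, 0.0303, 0.0464]
tcp_rot: [0.103, 0.701, -0.103, 0.698]
contact_force: [-7.4, -0.5, 17.0]
opening: -0.001
```

The plate bottomed out after about 8 mm of travel, now at 17 N. I'll hold briefly, then lift and move above the dial.

Call:
play_rows:
  targets:
    - {"delta_pos":[0,0,-0.001],"delta_rot":[0,0,0],"claw":0}
    - {"delta_pos":[0,0,-0.001],"delta_rot":[0,0,0],"claw":0}
    - {"delta_pos":[0,0,-0.001],"delta_rot":[0,0,0],"claw":0}
    - {"delta_pos":[0,0,0.03],"delta_rot":[0,0,0],"claw":0}
    - {"delta_pos":[0,0,0.07],"delta_rot":[0,0,0],"claw":0}
    - {"delta_pos":[0,0,0.105],"delta_rot":[0,0,0],"claw":50}
    - {"delta_pos":[0.01,-0.143,0.105],"delta_rot":[0,0,0.1667],"claw":50}
    - {"delta_pos":[0.01,-0.143,0.105],"delta_rot":[0,0,0.1667],"claw":50}
    - {"delta_pos":[0.01,-0.143,0.105],"delta_rot":[0,0,0.1667],"claw":50}
    - {"delta_pos":[0.01,-0.143,0.105],"delta_rot":[0,0,0.1667],"claw":50}
    - {"delta_pos":[0.01,-0.143,0.105],"delta_rot":[0,0,0.1667],"claw":50}
    - {"delta_pos":[0.01,-0.143,0.105],"delta_rot":[0,0,0.1667],"claw":50}
    - {"delta_pos":[0.01,-0.143,0.105],"delta_rot":[0,0,0.1667],"claw":50}
    - {"delta_pos":[0.01,-0.143,0.105],"delta_rot":[0,0,0.1667],"claw":50}

```text
time: 8.2
eef_pos: [0.5119, -0.112, 0.1508]
tcp_rot: [-0.082, 0.704, 0.081, 0.701]
contact_force: [-0.5, -0.7, -0.3]
opening: 0.583
```

```bash
python3 - <<'E'
from h import *
import json
s=ctrl.get_state(); e=s['eef_pos']; print(s['time'],e,s['tcp_rot'],s['opening'],s['contact_force'])
c=ctrl.calibration('wrist'); a=ctrl.read_camera('wrist'); b=ctrl.read_camera('scene')
json.dump({k:np.array(v).tolist() for k,v in c.items()},open('w6.json','w'))
p=[.5346,-.0384,-.294]
print('full wrist px: dial top',proj(c,W(p,[0,-.0775,.084])),'tcp at .084',proj(c,[e[0],e[1],.084]), 'scene crop dial')
cv2.imwrite('pics/w6.png',np.hstack([cv2.resize(a[100:400],(512,240)),cv2.resize(b[190:270,265:361],(288,240),interpolation=cv2.INTER_CUBIC)]))
cv2.imwrite('pics/w6full.png',a); cv2.imwrite('pics/s6.png',b)
E
```

```text
8.2 [ 0.51190746 -0.11197055  0.15076477] [-0.08200356  0.70405237  0.0813979   0.70068542] 0.5832523338573959 [-0.46196048 -0.73863705 -0.27725065]
full wrist px: dial top [[318.97537812 256.8754407 ]] tcp at .084 [[320.1605697  256.71935319]] scene crop dial
```

View pics/w6.png

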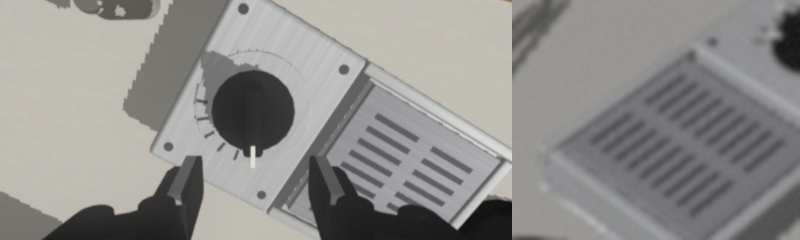

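The wrist view shows the bar pointing straight down the image at column 316, with the fingers straddling it. The skirt centre is near (316,240), and the plate lies flush in the tray.

```bash
python3 - <<'E'
from h import *
import json
c=json.load(open('w6.json')); a=cv2.imread('pics/w6full.png'); g=cv2.cvtColor(a,6)
m=(g<45).astype(np.uint8); m[290:]=0
n,l,st,ce=cv2.connectedComponentsWithStats(m)
for i in range(1,n):
    if st[i,4]>1500: print(st[i],ce[i]); k=i if 250<ce[i][0]<380 and ce[i][1]<290 else 0
p=[.5346,-.0384,-.294]; w=W(p,[0,-.0775,.056])
print('pred skirt',proj(c,w))
ring=lambda q:np.array([[q[0]+.032*np.cos(t),q[1]+.032*np.sin(t),.056] for t in np.linspace(0,6.28,60)])
P=proj(c,ring(w[0])); print(P.min(0),P.max(0))
# bright pointer line
b=(g>200).astype(np.uint8); b[:240]=0; b[310:]=0; b[:,:290]=0; b[:,345:]=0
ys,xs=np.nonzero(b); print('pointer px',len(xs),xs.mean(),ys.min(),ys.max(), np.polyfit(ys,xs,1) if len(xs)>5 else '')
E
```

```text
pred skirt [[319.03937656 242.11683069]]
[266.35314357 189.7947089 ] [371.71011662 290.82451858]
pointer px 138 315.7173913043478 284 309 [-1.72180265e-02  3.20835013e+02]
```

Call:
play_rows:
  newtons: 80
  targets:
    - {"delta_pos":[0.0005,-0.0022,-0.03],"delta_rot":[0,0,0],"claw":50}
    - {"delta_pos":[0.0005,-0.0022,-0.05],"delta_rot":[0,0,0],"claw":50}
    - {"delta_pos":[0.0005,-0.0022,-0.065],"delta_rot":[0,0,0],"claw":50}
    - {"delta_pos":[0.0005,-0.0022,-0.075],"delta_rot":[0,0,0],"claw":50}
    - {"delta_pos":[0.0005,-0.0022,-0.083],"delta_rot":[0,0,0],"claw":50}
    - {"delta_pos":[0.0005,-0.0022,-0.089],"delta_rot":[0,0,0],"claw":50}
    - {"delta_pos":[0.0005,-0.0022,-0.089],"delta_rot":[0,0,0],"claw":50}
    - {"delta_pos":[0.0005,-0.0022,-0.089],"delta_rot":[0,0,0],"claw":50}

```text
time: 8.97
eef_pos: [0.5129, -0.1139, 0.0625]
tcp_rot: [-0.083, 0.704, 0.082, 0.701]
contact_force: [-0.5, -1.1, 0.1]
opening: 0.585
```

```bash
python3 - <<'E'
from h import *
s=ctrl.get_state(); print(s['time'],s['eef_pos'],s['opening'],s['contact_force'])
cv2.imwrite('pics/w7.png',np.vstack([ctrl.read_camera('wrist')[150:400],cv2.resize(ctrl.read_camera('scene')[150:250,270:470],(640,320),interpolation=cv2.INTER_CUBIC)]))
E
```

```text
8.9667 [ 0.51292805 -0.11389857  0.06245024] 0.585390675715771 [-0.46640032 -1.11736089  0.07841664]
```

View pics/w7.png

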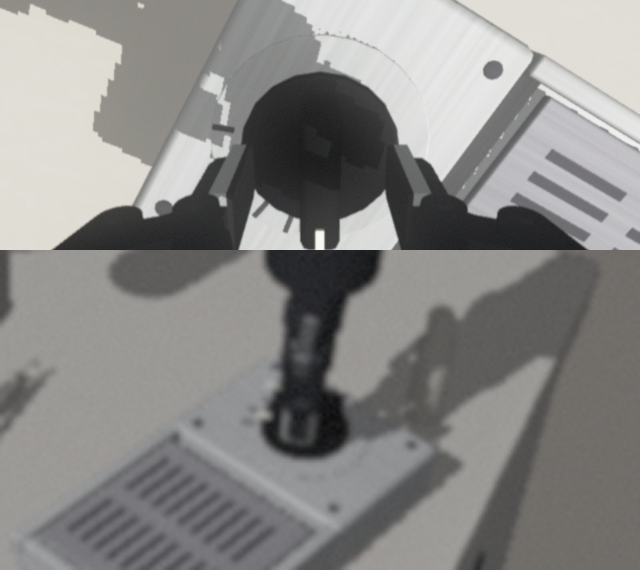

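The fingers straddle the bar symmetrically about column 320 and sit above the skirt. Closing on it now.

Call:
play_rows:
  newtons: 80
  targets:
    - {"delta_pos":[0,0,0],"delta_rot":[0,0,0],"claw":20}
    - {"delta_pos":[0,0,0],"delta_rot":[0,0,0],"claw":5}
    - {"delta_pos":[0,0,0],"delta_rot":[0,0,0],"claw":5}
    - {"delta_pos":[0,0,0],"delta_rot":[0,0,0],"claw":5}
    - {"delta_pos":[0,0,0],"delta_rot":[0,0,0],"claw":5}
    - {"delta_pos":[0,0,0],"delta_rot":[0,0,0],"claw":5}

```text
time: 9.57
eef_pos: [0.5137, -0.1139, 0.064]
tcp_rot: [-0.082, 0.703, 0.081, 0.702]
contact_force: [-1.0, 2.0, 5.6]
opening: 0.147
```

Call:
play_rows:
  targets:
    - {"delta_pos":[0,0,0.001],"delta_rot":[0,0,-0.0222],"claw":5}
    - {"delta_pos":[0,0,0.001],"delta_rot":[0,0,-0.0444],"claw":5}
    - {"delta_pos":[0,0,0.001],"delta_rot":[0,0,-0.0667],"claw":5}
    - {"delta_pos":[0,0,0.001],"delta_rot":[0,0,-0.0889],"claw":5}
    - {"delta_pos":[0,0,0.001],"delta_rot":[0,0,-0.1111],"claw":5}
    - {"delta_pos":[0,0,0.001],"delta_rot":[0,0,-0.1333],"claw":5}
    - {"delta_pos":[0,0,0.001],"delta_rot":[0,0,-0.1556],"claw":5}
    - {"delta_pos":[0,0,0.001],"delta_rot":[0,0,-0.1667],"claw":5}
    - {"delta_pos":[0,0,0.001],"delta_rot":[0,0,-0.1667],"claw":5}

```text
time: 10.32
eef_pos: [0.5136, -0.115, 0.0641]
tcp_rot: [0.101, 0.7, -0.104, 0.699]
contact_force: [1.6, -4.9, -6.8]
opening: 0.145
```

```bash
python3 - <<'E'
from h import *
s=ctrl.get_state(); M=R.from_quat(s['tcp_rot']).as_matrix(); print(s['eef_pos'],s['contact_force'],s['wrist_torque'],s['opening'],'heading',np.degrees(np.arctan2(M[1,1],M[0,1])), 'tilt',M[2])
E
```

```text
[ 0.51355361 -0.11499898  0.06411682] [ 1.64039237 -4.92009345 -6.78292154] [-0.80044764 -0.34731194  0.16121389] 0.1449539183466766 heading 73.34984853580738 tilt [-0.99999275 -0.00362929 -0.00115506]
```

Call:
play_rows:
  targets:
    - {"delta_pos":[0,0,-0.0007],"delta_rot":[0,0,-0.0222],"claw":5}
    - {"delta_pos":[0,0,-0.0007],"delta_rot":[0,0,-0.0444],"claw":5}
    - {"delta_pos":[0,0,-0.0007],"delta_rot":[0,0,-0.0667],"claw":5}
    - {"delta_pos":[0,0,-0.0007],"delta_rot":[0,0,-0.0889],"claw":5}
    - {"delta_pos":[0,0,-0.0007],"delta_rot":[0,0,-0.1111],"claw":5}
    - {"delta_pos":[0,0,-0.0007],"delta_rot":[0,0,-0.1333],"claw":5}
    - {"delta_pos":[0,0,-0.0007],"delta_rot":[0,0,-0.15],"claw":5}
    - {"delta_pos":[0,0,-0.0007],"delta_rot":[0,0,-0.162],"claw":5}
    - {"delta_pos":[0,0,-0.0007],"delta_rot":[0,0,-0.168],"claw":5}
    - {"delta_pos":[0,0,-0.0007],"delta_rot":[0,0,-0.168],"claw":5}
    - {"delta_pos":[0,0,-0.0007],"delta_rot":[0,0,-0.168],"claw":5}
    - {"delta_pos":[0,0,-0.0007],"delta_rot":[0,0,-0.168],"claw":5}

```text
time: 11.32
eef_pos: [0.5129, -0.1161, 0.064]
tcp_rot: [0.279, 0.65, -0.282, 0.648]
contact_force: [-3.5, -4.1, 2.9]
opening: 0.144
```

```bash
python3 - <<'E'
from h import *
s=ctrl.get_state(); M=R.from_quat(s['tcp_rot']).as_matrix(); print(s['time'],s['eef_pos'],s['contact_force'],s['wrist_torque'],s['opening'],'heading',np.degrees(np.arctan2(M[1,1],M[0,1])), 'tilt',M[2])
a=ctrl.read_camera('wrist'); b=ctrl.read_camera('top')
cv2.imwrite('pics/w8.png',np.hstack([cv2.resize(a,(480,360)),cv2.resize(b[190:310,300:400],(300,360),interpolation=cv2.INTER_CUBIC)]))
c=ctrl.calibration('wrist'); p=[.5346,-.0384,-.294]; k=np.array([.75,.75])
pc=(p[0]+0,0)
for n in range(6):
    t=np.radians(30-20*n); print(n,proj(c,W(p,[.040*np.cos(t),-.0775+.040*np.sin(t),.045]))*k)
E
```

```text
11.3167 [ 0.51292146 -0.11608305  0.06402308] [-3.51016999 -4.08396947  2.93014393] [-0.55843409  0.55473359  0.15251611] 0.1444411549538471 heading 43.25837351846265 tilt [-0.99997757 -0.00660469 -0.00111173]
0 [[301.25987105 245.99769994]]
1 [[285.21494372 261.94149106]]
2 [[264.73678644 272.0041096 ]]
3 [[242.03097566 275.35594123]]
4 [[219.38048852 271.74329834]]
5 [[199.05791335 261.4624664 ]]
```

View pics/w8.png

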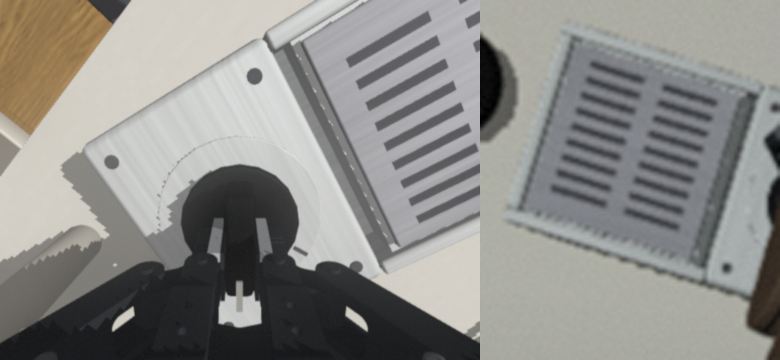

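```bash
python3 - <<'E'
from h import *
c=ctrl.calibration('scene'); p=[.5346,-.0384,-.294]
a=cv2.imread('pics/scene0.png',0); b=cv2.imread('pics/s6.png',0)
def sh(x,n):
    q=proj(c,W(p,[x,.0575,.045]))[0].astype(int); t=cv2.resize(a[q[1]-8:q[1]+8,q[0]-14:q[0]+14],None,fx=8,fy=8,interpolation=2); w=cv2.resize(b[q[1]-16:q[1]+16,q[0]-20:q[0]+20],None,fx=8,fy=8,interpolation=2)
    m=cv2.matchTemplate(w,t,5); _,v,_,l=cv2.minMaxLoc(m); print(n,v,(l[0]/8-6,l[1]/8-8))
sh(-.035,'front');sh(.035,'back')
print('expect front',(proj(c,W(p,[-.035,.0575,.045]))-proj(c,W(p,[-.035,.0575,.052]))))
# lid/shaker motion
t0=cv2.imread('pics/top0.png',0); t1=ctrl.read_camera('top'); g=cv2.cvtColor(t1,6)
print('lid diff',np.abs(t0[190:245,262:312].astype(int)-g[190:245,262:312]).mean(),'shaker diff',np.abs(t0[275:300,445:480].astype(int)-g[275:300,445:480]).mean())
s=ctrl.get_state(); print(s['time'],s['wrist_torque'],s['opening'])
E
```

```text
front 0.8975608348846436 (-0.25, 2.25)
back 0.9601222276687622 (-0.125, 0.625)
expect front [[-0.16436858  2.29309199]]
lid diff 8.131272727272727 shaker diff 86.20342857142857
11.4667 [-0.56099698  0.56564313  0.16119231] 0.14562755220503232
```

```bash
python3 -c "
from plant import ctrl
print(ctrl.sign_off())"
```

```text
the job is handed in; nothing more can be done
None
```

I pressed the plate's front edge home, then gripped the dial bar, turned it 60° clockwise and handed in at about 11.5 s while still holding it. `sign_off` gives no verdict, so these are my own last checks:

- **Plate:** it moved about 8 mm and came to a hard stop at 17 N. The scene camera shows its front dropped 2.25 px, against 2.29 px expected for a full press.
- **Dial:** the jaws turned from 103.3° to 43.3°, which is 60.0°. The pointer is at the predicted third-tick position to within about 2°. The spring is pulling back at about 0.16 N m, and the fingers are closed on the bar (opening 0.145, about 12 mm) with an 80 N grip command.
- **Shaker and lid:** no contact seen, and the fingers stayed several centimetres from both. The lid's image barely changed. The arm blocked the top camera's view of the shaker, so the image check there showed nothing either way. It was still standing in the last wrist picture.

**Disagreements with the description:**
- **Finger reach:** the shut fingertips touched the plate with the tool point about 23 mm lower than the stated 25 mm overhang implies. I set the dial grip height from that contact.
- **Corner fit:** the rinser corner fit left up to 4 px of error. I corrected this from close-up wrist pictures.

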